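# Swing out the folding crank handle and clamp a sheet-steel box for welding

## Task

Clamp the small sheet-steel box for welding: swing the handwheel's folded crank handle up until it snaps upright and stays, then crank the wheel clockwise (seen from above) so that the jaw pushes the box squarely against the fence and the jaw's sprung pad is pressed in about half of its travel. Leave the handle standing upright and do not disturb the other things on the table.

Things in the scene. Friction and masses are not known exactly. Their poses are not given: they have to be found in the camera images.
- unit: The clamp unit, bolted to the table: grey gear housing 98 x 98 mm on a base plate 120 x 215 mm, with a dished dark-grey three-spoke handwheel on top (vertical axis, 166 mm over the rim) and a guided jaw on its +y side. Origin on the wheel's axis at table height, z up, +y the direction in which the jaw advances; the folded handle's hinge lies on the -x side. It never moves during the job.
- wheel_axis (a point): Point on the handwheel's axis, 149 mm above the table, level with the hinge pin of the folding handle. The rim's top is 3 mm below this level; hub top (35 mm wide) 25 mm below it, the spokes beside the hub 27 mm or more below it.
- hinge_pin (a point): Middle of the handle's hinge pin, 60 mm from the wheel's axis, in a fork just inside the rim; the pin lies level and tangential to the wheel and turns with it. Below it, with the handle folded, the handle's spur stands in a keeper on the fixed dial plate and blocks the wheel.
- grip_mid (a point): Point on the centre line of the handle's black grip, 56 mm from the hinge pin. The grip is a round sleeve that spins freely on its shank, 17 mm thick at 16 mm from the pin, swelling to 25 mm between 54 and 66 mm from it. Folded, the handle lies level across the wheel, from the pin over the hub; latched, it stands straight up.
- grip_end (a point): Free end of the grip on its centre line, 76 mm from the hinge pin.
- handle (a joint): Folding angle of the crank handle, rad: 0 folded flat, 1.57 upright. An over-centre spring holds it folded (about 8 N lifts it at the grip); past about 0.95 rad it snaps up to the stop at 1.57 and stays: then only a push of about 6 N inward, to the wheel's axis, folds it again; pushes outward or along the rim do not. Folded it locks the wheel; from about 0.9 rad on the wheel is free.
- wheel (a joint): Turn of the handwheel, rad, 0 at the start, growing clockwise seen from above. One turn (6.28) advances the jaw 10 mm; the jaw can advance 56 mm at most. Stiff: about 4 N along the circle at the handle turns it, it stops when no longer pushed and the clamp cannot turn it back. Turning it back backs the jaw off.
- pad (a joint): How far the sprung pad is pressed into the jaw, m: 0 free, 0.010 bottomed. Preloaded: it starts to give at about 7 N, and takes 13 N at half travel. The box slides on the table before the pad gives. The gap behind the pad can be seen from above.
- pad_face (a point): Middle of the pad's front face (80 mm wide, 36 mm high, 30 mm above the table), which moves along the unit's +y and meets the box.
- fence: Fixed stop, dark steel plate 150 mm wide, 60 mm high, with a bolted foot behind. Origin on its front face at table height; the face looks to its -y, towards the jaw. Parallel to the pad, its axes those of the unit; it never moves.
- work: The work: open-topped sheet-steel box, 110 mm (x) by 100 mm (y) by 45 mm high, 0.4 kg, lying loose on the table between pad and fence. Origin in the centre of its underside; its +y wall is to bear on the fence's face (origin then 50 mm from the face).
- magnet: Bystander: three-cornered welding magnet, 105 mm long, 16 mm high, lying flat. Origin under its centre.
- clamp: Bystander: bar clamp lying flat, 240 mm long, 90 mm wide. Origin under the bar.
- sprayer: Bystander: white spray bottle, 72 mm wide, 188 mm high, standing. Origin under its centre.
- disc: Bystander: grinding disc, 115 mm wide, 8 mm thick, lying flat. Origin under its centre.
There are look-alikes about, which are no part of the job. Leave any blue look-alike of the fence alone. What is shaped like the work but red is not meant.

How it is judged (in metres and radians):
On the way, in this order (a step that is already met when the one before it is completed fails the run):
1. the crank handle stands latched upright, before the wheel is turned (value of joint handle above 1.45 rad and value of joint wheel below 0.4 rad), for 0.2 s.
2. with the handle upright, the wheel has been cranked a full turn (value of joint wheel above 6.28 rad and value of joint handle above 1.35 rad), for 0.1 s.
At the end, for the whole second after the job is handed in: the handle stands latched upright (above 1.45 rad); the box lies flat with its wall on the fence (within 2.5 mm) and square to it (within 0.03 rad); the sprung pad is pressed in by 2.5 to 8.5 mm of its 10 mm; wheel and box at rest (value of joint handle above 1.45 rad and value of joint pad between 0.0025 and 0.0085 m and y of work in the frame of fence between -0.0525 and -0.0475 m and angle between the y axis of work and the y axis of fence, either way round below 0.03 rad and angle between work's own z axis and vertical below 0.05 rad and linear speed of work below 0.01 m/s and velocity of joint wheel between -0.05 and 0.05 rad/s); the robot touches nothing.
It fails at once if a bystander (magnet, bar clamp, spray bottle, grinding disc) is shifted by more than 30 mm (distance of any of magnet, clamp, sprayer, disc from where it was at the start of the episode above 0.03 m).
It fails at once if the spray bottle is tipped over (angle between sprayer's own z axis and vertical above 0.6 rad).
It also fails if it takes over 67 s, if anything falls off the work surface, if the arm or the gripper's body presses on something with over 40 N, if the wrist force passes 120 N, or if a joint passes its speed limit or range.

## Robot

A 6-joint arm with a two-finger parallel gripper is mounted at the origin on the work surface. World frame = base frame: x ahead of the robot, y to its left, z up, the work surface at z = 0. Lengths are in mm, angles in rad, forces in N, time in s.
With the tool pointing down it reaches from about 250 to 725 mm from the base axis. Payload 4 kg.
Tool frame: the origin (TCP) lies on the centre line of the jaws, within the pads' length; the fingertips stand 11 mm ahead of it and the grasp point (between the pads) lies 8 mm behind it; x points along the fingers, z is the direction in which the jaws open and shut, and the axes are right-handed (so a half turn about x gives the same grasp; the last joint's range is limited). The gripper opens to 85 mm and grips with 20 to 120 N. Pads are 22 mm wide; open, the fingers measure 114 mm over their backs; the gripper's body (76 mm by 85 mm) begins 54 mm behind the grasp point. The pads swing forward as they close: fully open they stand 13 mm farther back than shut.
Start: joints at [1.231, 0.241, 0.005, 1.335, 0, 1.571], TCP at [166.647, 471.411, 207.206] pointing down, gripper open.
Joint ranges: [-2.72, 2.72], [-1.05, 1.87], [-1.09, 1.28], [-1.99, 2.15], [-1.42, 1.44], [-3.14, 3.14]. Speed limits (rad/s): [2.79, 2.79, 3.14, 3.14, 3.14, 3.14].

## Interface

Orientations are given as [roll, pitch, yaw] about the fixed x, y, z axes, in that order (R = Rz(yaw) Ry(pitch) Rx(roll)).
In Python, from workcell import * gives the robot as it stands.
- The arm moves only by the tool carry_out, never from a script. Its argument "plan" is a list of rows, each a list of 7 numbers: the shift along the world's x, y, z in mm, then the turn, a rotation vector about the world's x, y, z in degrees, then the finger opening in mm, from 0 to 85.4. In form: [[tx, ty, tz, rx, ry, rz, claw], ...]. A call has 1 to 12 rows; each row shifts and turns the commanded pose from where the row before left it; what a row does not reach is not made up. A row lasts 1/8 s, in which the tool goes at most 62.5 mm and 10.7 degrees, less where a joint would pass 70% of its speed; a pose out of reach is approached as far as the arm can. A call is refused whole if a number of a shift passes 62.5 or a number of a turn 10.7, either way. A call with a gripper value outside its range is refused whole. The fingers move at their own pace and stop on an object; "grip_force" is the grip in N (left out, the last holds). Time passes only in rows, so rows that do not move let the fingers close. It gives the time, the measured TCP pose, the force and the opening at its end, in the units of the state.
- read_state(): the state, without advancing time (a new reading comes with each control period).
- get_image(name): name is "scene" or "top" or "wrist"; returns (picture, depth): 480x640x3 uint8, red, green, blue; 480x640 float32, mm along the optical axis (not along the pixel's ray), 0 where there is no reading.
- camera_model(name): a dict with "fx", "fy", "cx", "cy" (pixels), "position" and "orientation" of the camera in the world. Camera axes: x right, y up, looking along -z (the intrinsics and any distortion apply to the point x, -y, -z); pixel columns grow to the right and rows downward; lengths in mm; the calibration is good to about 2 mm. A picture is of the moment at which its call begins: read the wrist's pose just before it. camera_model takes no time and is no camera call; for the wrist camera it gives the pose at the moment of the call.
- finish_job(): hands the job in, once; it reports no verdict.
The state is a dict: "t": time; "joints": joint angles; "dq": joint speeds; "effort": joint torques, N m; "ee_pos": TCP position; "orientation": TCP orientation; "wrist_force": force on the tool from outside, world axes, zero at the start; "ft_torque": the same for the moment, N m; "width": finger opening in mm.
Only numpy, scipy, OpenCV 4.12 (cv2) and the standard library are available. Lean on these libraries where they do the work, as an engineer would, in place of code of your own. Each camera call takes 0.05 s, during which the arm holds its last target.

## Working session

There is one attempt and no reset: what is moved stays moved. The work goes in short steps, Python scripts to look and compute and a tool call to move; the robot and the scene stay as the last step left them, time stands still between calls to the robot, and variables do not carry over. Pictures are saved under pics/ and viewed, and the job is handed in when it is done.

Besides the shell and the picture viewer there is one more tool, called as name([rows], argument=value, ...), one row to a line, values as JSON. carry_out: Moves the arm, as the interface text tells. Its arguments: {"type":"object","properties":{"plan":{"type":"array"},"grip_force":{"type":"number"}},"required":["plan"]}

```bash
ls; mkdir -p pics; python3 - <<'E'
from workcell import *
import cv2,numpy as np
s=read_state();print(s)
for n in("scene","top"):
    im,d=get_image(n);cv2.imwrite(f"pics/{n}0.png",im[:,:,::-1]);np.save(f"pics/{n}0.npy",d);print(n,camera_model(n))
E
```

```text
pics
{'t': 0.0, 'joints': array([1.23095086e+00, 2.41424959e-01, 3.72931685e-03, 1.33520765e+00,
       2.40936660e-05, 1.57081021e+00]), 'dq': array([ 0.00036126,  0.00076575, -0.0018217 , -0.00115314,  0.00023945,
        0.00090309]), 'effort': array([ 1.18375327e-03, -3.72319257e+01,  2.52407616e+01,  1.70096022e-02,
        5.63464948e-05, -8.65400295e-06]), 'ee_pos': array([166.43526719, 470.76088875, 206.30897828]), 'orientation': array([ 3.13017183,  1.56868922, -1.92207652]), 'wrist_force': array([ 0.18732693, -1.20260665,  0.19886159]), 'ft_torque': array([-0.00921105, -0.02395143, -0.02098219]), 'width': 85.35007604632574}
scene {'fx': 514.3396414163315, 'fy': 514.3396414163315, 'cx': 319.59385125787423, 'cy': 239.73151267846313, 'position': array([1014.00116269, -204.19223829, 1023.67568159]), 'orientation': array([ 0.53345161, -0.00100628,  1.002186  ])}
top {'fx': 504.023050309329, 'fy': 504.023050309329, 'cx': 326.39255364248993, 'cy': 244.23404952065843, 'position': array([ 482.99102477,   77.66270711, 1161.04339895]), 'orientation': array([ 0.0568805 ,  0.02576059, -1.58739314])}
```

View pics/scene0.png

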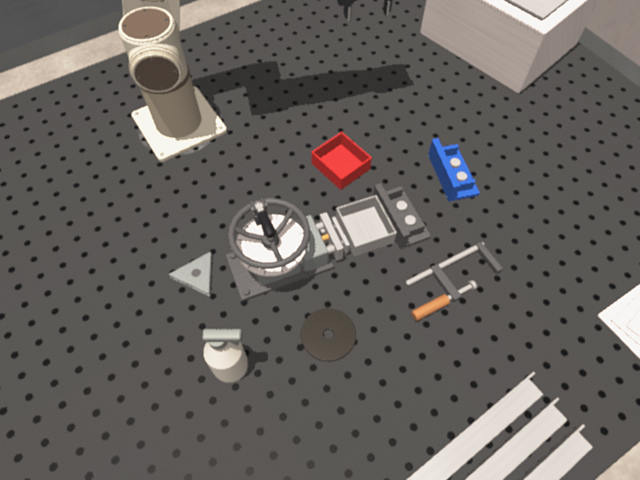

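View pics/top0.png

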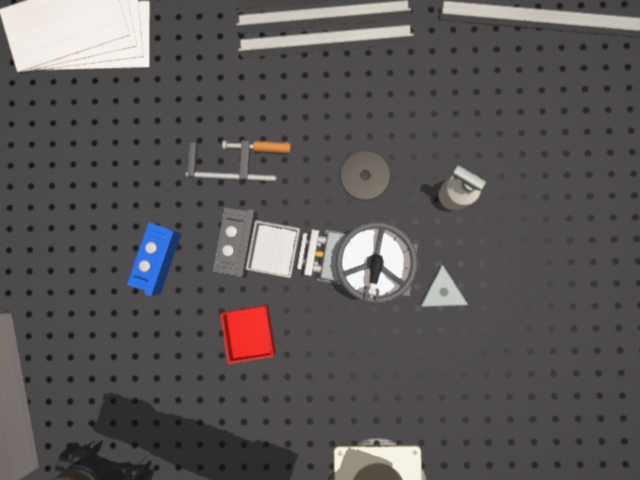

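The scene shows the grey unit with its wheel at scene (270,237) and top (377,262). The white-grey box is at top (274,249) and the dark fence at top (232,241). 

Look-alikes: a red box at top (248,334) and a blue fence at top (153,258). I choose the white-grey box and the dark fence. The folded handle runs from its hinge near top (373,292) to about (376,258).

```bash
cat > h.py <<'E'
from workcell import *
import cv2,numpy as np
from scipy.spatial.transform import Rotation as R
def ray(c,u,v):
    d=np.array([(u-c['cx'])/c['fx'],-(v-c['cy'])/c['fy'],-1.0])
    return np.array(c['position']),R.from_euler('xyz',c['orientation']).apply(d)
def onz(c,u,v,z):
    p,d=ray(c,u,v); return p+d*(z-p[2])/d[2]
def proj(c,P):
    q=R.from_euler('xyz',c['orientation']).inv().apply(np.array(P)-c['position'])
    return c['cx']+c['fx']*q[...,0]/-q[...,2], c['cy']+c['fy']*q[...,1]/q[...,2]
def crop(im,u0,v0,u1,v1,k,fn):
    cv2.imwrite(fn,cv2.resize(im[v0:v1,u0:u1,::-1],None,fx=k,fy=k,interpolation=cv2.INTER_CUBIC))
E
python3 - <<'E'
from h import *
im=cv2.imread("pics/top0.png")[:,:,::-1]
crop(im,205,200,435,320,3.4,"pics/topc.png")
im=cv2.imread("pics/scene0.png")[:,:,::-1]
crop(im,215,175,435,305,3.6,"pics/scenec.png")
c=camera_model("top");d=np.load("pics/top0.npy")
for u,v in [(377,262),(373,292),(376,275),(274,249),(232,241),(460,195)]:
    print(u,v,d[v,u],onz(c,u,v,149),onz(c,u,v,0))
E
```

```text
377 262 998.2502 [503.59989768   2.00463908 149.        ] [506.6340779   -9.13426281   0.        ]
373 292 998.29407 [443.88438684  11.30521891 149.        ] [438.12683825   1.53561243   0.        ]
376 275 998.0748 [477.65262676   4.57894666 149.        ] [476.86667103  -6.18094795   0.        ]
274 249 1163.7416 [533.34808095 208.58918955 149.        ] [540.76199362 227.8650881    0.        ]
232 241 1152.7811 [551.06201567 293.59884874 149.        ] [561.08389581 325.39045484   0.        ]
460 195 1041.2745 [ 635.28373122 -167.36588438  149.        ] [ 657.70531243 -203.44068133    0.        ]
```

View pics/topc.png

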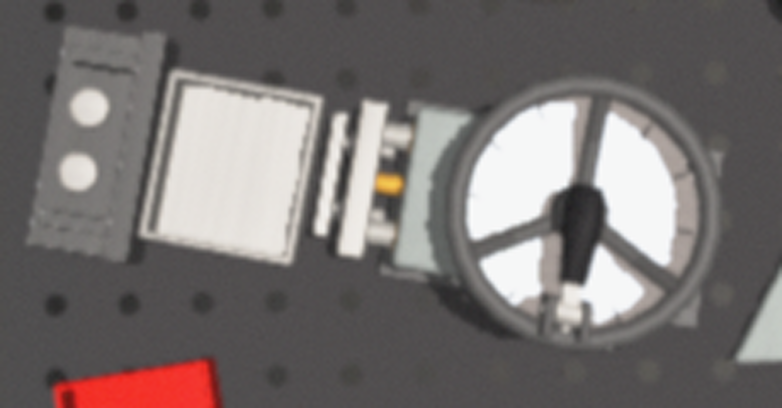

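View pics/scenec.png

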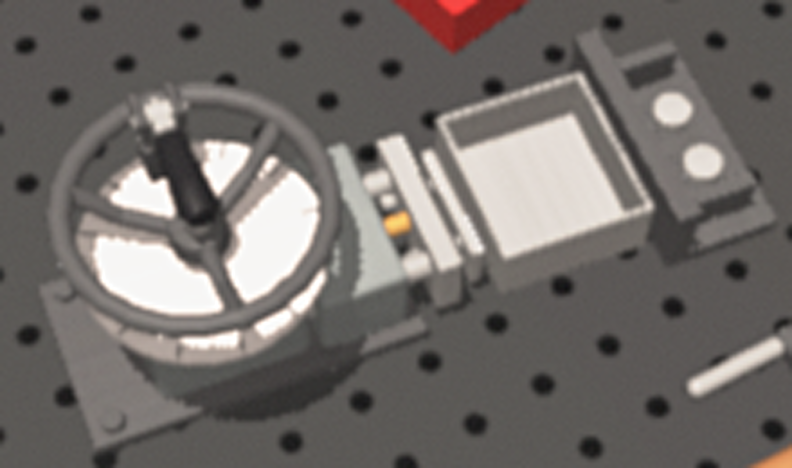

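Crop check: the handle's hinge fork is at crop (567,305) and the black grip runs to (580,200). The jaw, the gap at the pad, the box and the dark fence are as described.

```bash
python3 - <<'E'
from h import *
c=camera_model("top");d=np.load("pics/top0.npy")
im=cv2.imread("pics/top0.png")
v,u=np.mgrid[0:480,0:640]
Q=np.stack([(u-c['cx'])/c['fx']*d,-(v-c['cy'])/c['fy']*d,-d],-1).reshape(-1,3)
P=(R.from_euler('xyz',c['orientation']).apply(Q)+c['position']).reshape(480,640,3)
roi=(u>320)&(u<430)&(v>210)&(v<315)&(d>0)
Z=P[...,2]
rm=roi&(Z>139)&(Z<150)
X=P[rm][:,:2]
from scipy.optimize import least_squares
f=lambda p:np.hypot(*(X-p[:2]).T)-p[2]
r=least_squares(f,[503,2,77],loss='soft_l1',f_scale=3);print("rim",r.x,rm.sum(),np.median(Z[rm]))
cen=r.x[:2]
# contour-based check: outer rim silhouette
cm=np.hypot(P[...,0]-cen[0],P[...,1]-cen[1])
g=roi&(cm<70)&(Z>140)
for z in range(124,170,4):
    m=roi&(cm<70)&(Z>=z)&(Z<z+4);print(z,m.sum(),P[m].mean(0).round(1) if m.any() else'')
dark=roi&(im.max(2)<45)&(cm<68)&(Z>135)
D=P[dark];print("dark",len(D),D.mean(0)); 
w,V=np.linalg.eigh(np.cov(D[:,:2].T));print("dir",V[:,1],np.degrees(np.arctan2(V[1,1],V[0,1])), (( D[:,:2]-cen)@V[:,1]).min(),(( D[:,:2]-cen)@V[:,1]).max())
# box
for nm,(a,b,e,f_),zl in [("box",(240,300,215,285),(30,55)),("fence",(205,260,200,285),(50,70)),("jaw",(296,322,225,280),(30,70))]:
    m=(u>a)&(u<b)&(v>e)&(v<f_)&(Z>zl[0])&(Z<zl[1])
    q=P[m][:,:2].astype(np.float32); print(nm,m.sum(),cv2.minAreaRect(q),np.median(Z[m]))
E
```

```text
rim [503.44676616   3.15155665  75.31861621] 1620 144.95973275904493
124 66 [499.1   0.6 125.8]
128 61 [498.3   1.7 129.9]
132 53 [500.4   4.8 134.1]
136 74 [505.9  -1.1 138.3]
140 130 [507.    6.1 142.1]
144 42 [491.4   8.2 145.2]
148 31 [471.5  14.3 150.4]
152 153 [465.6  10.9 154.3]
156 210 [480.4   7.  157.8]
160 64 [496.6   4.  161.4]
164 3 [497.3   1.4 165.2]
168 0 
dark 54 [501.18473359  11.9494257  156.4664358 ]
dir [-0.98594079  0.16709508] 170.38103650124881 -13.381004601293503 27.21117317203761
box 529 ((545.0599365234375, 231.38128662109375), (130.84080505371094, 137.7100067138672), 89.50375366210938) 44.45629610083006
fence 553 ((551.9207763671875, 282.8013916015625), (23.040019989013672, 150.115234375), 79.48211669921875) 60.15055340531876
jaw 729 ((527.404296875, 144.46151733398438), (54.70010757446289, 108.92987060546875), 89.51988220214844) 51.35101718793453
```

```bash
python3 - <<'E'
from h import *
s=read_state();M=R.from_euler('xyz',s['orientation']).as_matrix();print(M.round(3))
z=M[:,2];a=np.degrees(np.arctan2(z[1],z[0]));print("jaw axis az",a,"need 80 ->",(80-a+90)%180-90)
print(np.array([502,3.5,250])-s['ee_pos'])
E
```

```text
[[-0.001 -0.943  0.333]
 [-0.002  0.333  0.943]
 [-1.     0.    -0.002]]
jaw axis az 70.52989351309864 need 80 -> 9.470106486901358
[ 335.56396381 -467.31783825   43.58910575]
```

carry_out([
  [0,0,44,0,0,0,85],
  [30,-42,0,0,0,1,85],
  [30,-42,0,0,0,1,85],
  [30,-42,0,0,0,1,85],
  [30,-42,0,0,0,1,85],
  [30,-42,0,0,0,1,85],
  [30,-42,0,0,0,1,85],
  [30,-42,0,0,0,1,85],
  [30,-42,0,0,0,1,85],
  [30,-42,0,0,0,1,70],
  [30,-42,0,0,0,0.5,50],
  [30,-42,0,0,0,0,50],
])

```text
t: 1.6
ee_pos: [497.2, 7.9, 250.8]
orientation: [1.423, 1.57, 2.82]
wrist_force: [0.9, 1.4, -0.3]
width: 49.7
```

```bash
python3 - <<'E'
from h import *
s=read_state();print(s['t'],s['ee_pos'],s['dq'].round(2),s['joints'].round(2))
c=camera_model("wrist");im,d=get_image("wrist");cv2.imwrite("pics/w1.png",im[:,:,::-1]);np.save("pics/w1.npy",d)
print(c);s=read_state();print(s['ee_pos'],s['orientation'],s['width'],s['wrist_force'])
M=R.from_euler('xyz',s['orientation']).as_matrix();print(M.round(3),np.degrees(np.arctan2(M[1,2],M[0,2])))
cen=np.array([503.4,3.2,149]);y=np.radians(-9.8);e=np.array([np.cos(y),np.sin(y),0])
for k in (0,-60): print(proj(c,cen+e*k))
E
```

```text
1.6 [497.17419585   7.86953404 250.81429632] [-0.72  0.45  0.56  0.11  0.   -0.71] [0.02 0.22 0.09 1.44 0.   0.19]
{'fx': 421.47458370392064, 'fy': 421.47458370392064, 'cx': 314.9588069441463, 'cy': 242.31170050729705, 'position': array([431.52276736,  20.00997159, 417.76684608]), 'orientation': array([-2.67310868e-01,  3.46743681e-04,  1.39627703e+00])}
[500.51024722   2.99808335 250.13436666] [-2.5722912   1.56633084 -1.1807299 ] 50.18386868614337 [ 4.36008055 -1.9632526   0.67310971]
[[ 0.002 -0.984  0.178]
 [-0.004  0.178  0.984]
 [-1.    -0.002 -0.004]] 79.73033022903546
(np.float64(308.93811775236486), np.float64(242.45458648116323))
(np.float64(308.24057020572366), np.float64(149.66931823835586))
```

View pics/w1.png

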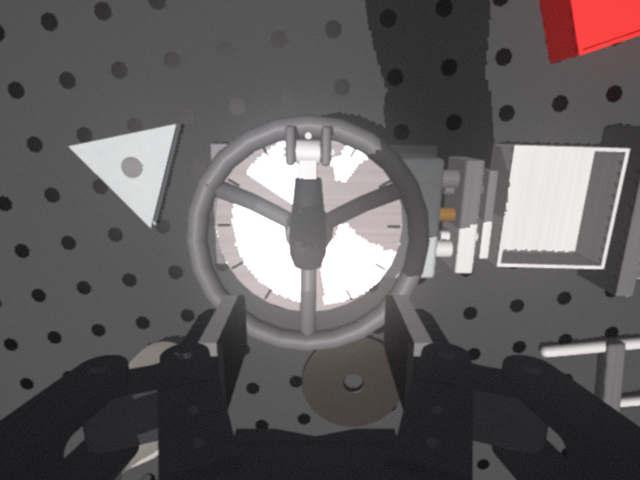

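The handle stands vertical in the image, hinge at (308,150) and grip end at about (308,270), matching the prediction. The fingers are square to it, so I'll settle and measure next.

carry_out([
  [0,0,-30,0,0,0,50],
  [0,0,0,0,0,0,50],
  [0,0,0,0,0,0,50],
], grip_force=30)

```text
t: 2.02
ee_pos: [496.5, 9.8, 221.7]
orientation: [1.68, 1.571, 3.077]
wrist_force: [-0.6, 0.3, 0.1]
width: 50.0
```

```bash
python3 - <<'E'
from h import *
s=read_state();print(s['t'],s['ee_pos'],s['dq'].round(3),s['wrist_force'])
c=camera_model("wrist");im,d=get_image("wrist");cv2.imwrite("pics/w2.png",im[:,:,::-1])
cen=np.array([503.4,3.2,149]);y=np.radians(-9.8);e=np.array([np.cos(y),np.sin(y),0])
for k in (0,-60,16): print(proj(c,cen+e*k))
print(onz(c,308,240,149))
E
```

```text
2.025 [496.52199425   9.76427705 221.70884871] [ 0.004 -0.012  0.018 -0.005  0.002 -0.003] [-0.59728136  0.32937837  0.1412921 ]
(np.float64(305.3150496164526), np.float64(256.84245733318477))
(np.float64(304.3684867183692), np.float64(154.05382847538678))
(np.float64(305.5475558398022), np.float64(282.09064310869223))
[493.45941278   6.61382411 149.        ]
```

View pics/w2.png

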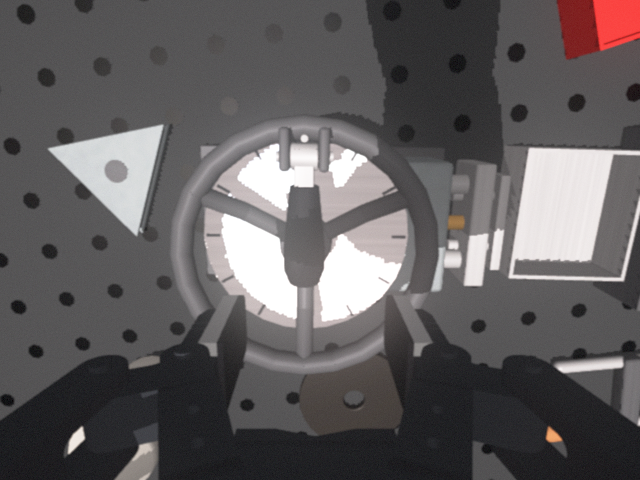

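The view again puts the pin at (304,155) and the grip end at (304,283), within 1 px of my estimate. Descending and gripping.

carry_out([
  [5,-6.3,0,0,0,0,50],
  [0,0,-25,0,0,0,50],
  [0,0,-27,0,0,0,50],
  [0,0,-24,0,0,0,50],
  [0,0,0,0,0,0,50],
  [0,0,0,0,0,0,20],
  [0,0,0,0,0,0,20],
  [0,0,0,0,0,0,20],
  [0,0,0,0,0,0,20],
], grip_force=30)

```text
t: 3.2
ee_pos: [501.9, 3.1, 145.7]
orientation: [-1.393, 1.57, 0.004]
wrist_force: [0.2, 0.1, 0.1]
width: 19.9
```

```bash
python3 - <<'E'
from h import *
s=read_state();print(s['t'],s['ee_pos'],s['width'],s['wrist_force'],s['ft_torque'])
c=camera_model("wrist");im,d=get_image("wrist");cv2.imwrite("pics/w3.png",im[:,:,::-1])
# arc plan
y=np.radians(-9.8);e=np.array([np.cos(y),np.sin(y)])
t=np.radians(np.arange(0,91,7.5));r=58
for a,b in zip(t[:-1],t[1:]):
    dr=r*(np.cos(b)-np.cos(a));print((dr*e).round(1),round(r*(np.sin(b)-np.sin(a)),1))
E
```

```text
3.2 [501.9309552    3.1226926  145.67595303] 19.941797302397877 [0.18112658 0.09424904 0.10267583] [-0.00516125 -0.02379323  0.00167363]
[-0.5  0.1] 7.6
[-1.5  0.3] 7.4
[-2.4  0.4] 7.2
[-3.3  0.6] 6.8
[-4.2  0.7] 6.3
[-4.9  0.9] 5.7
[-5.6  1. ] 5.0
[-6.2  1.1] 4.2
[-6.7  1.2] 3.4
[-7.1  1.2] 2.4
[-7.3  1.3] 1.5
[-7.5  1.3] 0.5
```

View pics/w3.png

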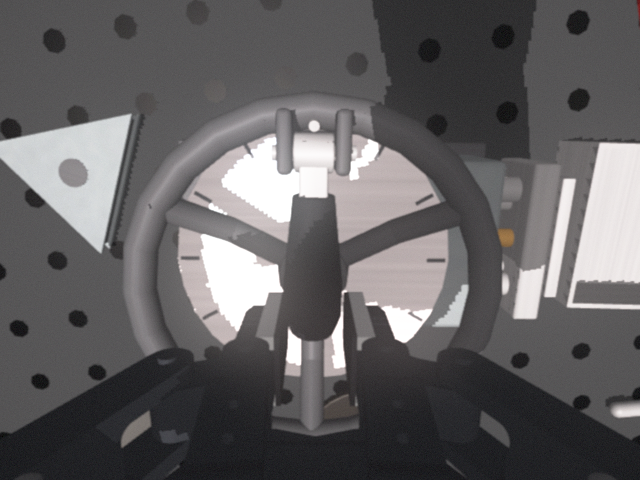

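```bash
python3 - <<'E'
from h import *
c=camera_model("wrist");s=read_state();print(c['position'],c['orientation'],s['ee_pos'],s['width'])
p=s['ee_pos'];y=np.radians(-9.8);e=np.array([np.cos(y),np.sin(y),0]);n=np.array([-e[1],e[0],0])
for dz in(-11,8):
  for k in(-11,0,11):
    print(dz,k,[tuple(np.round(proj(c,p+[0,0,dz]+e*k+n*w),0)) for w in(-10,10)])
cen=np.array([503.4,3.2,149])
for k in(-60,-4,16):print(k,proj(c,cen+e*k))
im,d=get_image("wrist");np.save("pics/w3.npy",d)
for v in range(150,350,20):
  print(v,d[v,314], d[v,290:340:6].round(0))
E
```

```text
[435.94759705  15.28490356 312.4059891 ] [-2.68601121e-01  3.47769792e-04  1.39648626e+00] [501.8278668    3.12155042 145.52058616] 19.925743689973153
-11 -11 [(np.float64(291.0), np.float64(258.0)), (np.float64(336.0), np.float64(258.0))]
-11 0 [(np.float64(292.0), np.float64(281.0)), (np.float64(336.0), np.float64(281.0))]
-11 11 [(np.float64(292.0), np.float64(304.0)), (np.float64(336.0), np.float64(304.0))]
8 -11 [(np.float64(289.0), np.float64(272.0)), (np.float64(339.0), np.float64(272.0))]
8 0 [(np.float64(289.0), np.float64(298.0)), (np.float64(338.0), np.float64(298.0))]
8 11 [(np.float64(290.0), np.float64(322.0)), (np.float64(338.0), np.float64(322.0))]
-60 (np.float64(314.0546390519001), np.float64(149.62325660245614))
-4 (np.float64(314.5731307146493), np.float64(287.7894301994204))
16 (np.float64(314.73755499941603), np.float64(331.60474277779565))
150 152.83374 [156. 152. 153. 153. 153. 152. 152. 152. 153.]
170 156.79872 [156. 156. 157. 157. 157. 156. 156. 157. 155.]
190 159.95885 [219. 219. 159. 159. 160. 158. 159. 219. 220.]
210 157.80876 [167. 159. 158. 157. 158. 157. 159. 162. 223.]
230 159.19609 [165. 160. 160. 159. 159. 157. 159. 163. 227.]
250 160.31946 [165. 162. 160. 160. 160. 161. 161. 163. 169.]
270 160.78676 [166. 163. 162. 161. 161. 161. 163. 163. 167.]
290 163.47456 [166. 164. 163. 164. 163. 163. 164. 165. 168.]
310 164.3597 [168. 166. 165. 165. 164. 165. 167. 167. 171.]
330 167.65453 [174. 171. 169. 168. 168. 169. 170. 174. 241.]
```

The fingers flank the grip at columns 275 and 355, but the width reads the commanded 20, so I'll close further until they stop on the grip.

carry_out([
  [0,0,0,0,0,0,5],
  [0,0,0,0,0,0,5],
  [0,0,0,0,0,0,5],
], grip_force=30)

```text
t: 3.68
ee_pos: [501.6, 3.1, 145.2]
orientation: [1.743, 1.571, 3.14]
wrist_force: [-0.5, 0.6, 0.1]
width: 4.9
```

```bash
python3 - <<'E'
from h import *
s=read_state();print(s['t'],s['ee_pos'],s['width'],s['wrist_force'],s['ft_torque'])
im,d=get_image("wrist");crop(im,180,200,460,420,2.8,"pics/w4.png")
im,d=get_image("scene");crop(im,190,140,350,300,3.7,"pics/s4.png")
E
```

```text
3.675 [501.62629617   3.09839038 145.16700633] 4.942485415434757 [-0.50963611  0.62063666  0.08815662] [-0.01782148  0.04397699 -0.00777198]
```

View pics/w4.png

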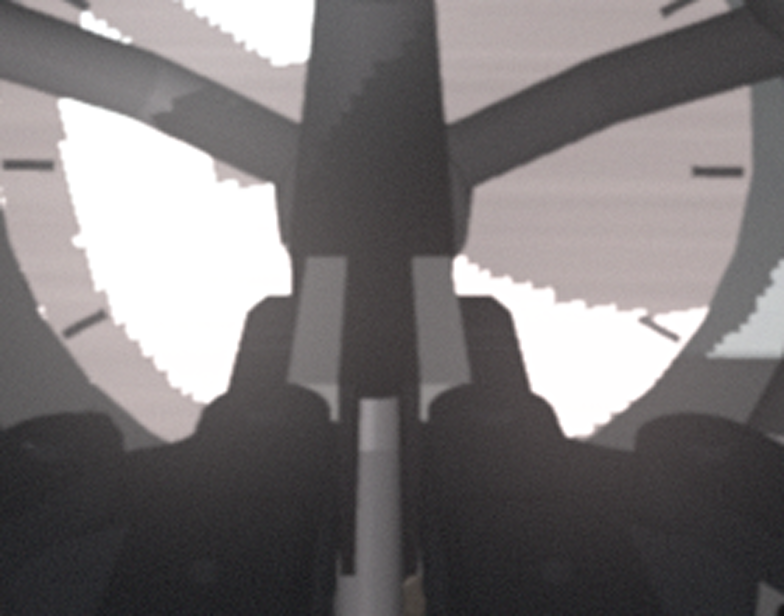

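View pics/s4.png

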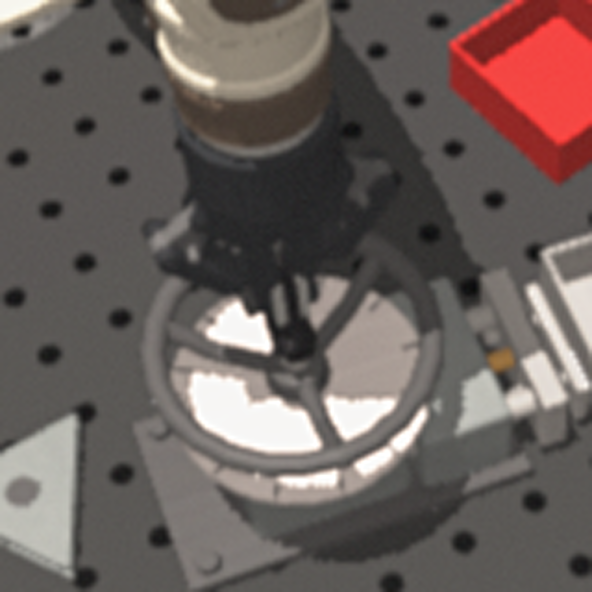

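```bash
python3 - <<'E'
from h import *
c=camera_model("wrist");im,d=get_image("wrist")
def P(u,v):
    p,r=ray(c,u,v);return (p+r*d[v,u]).round(1)
for u,v in [(296,295),(296,310),(296,330),(337,295),(337,310),(315,280),(315,295),(315,320),(315,335),(280,320),(352,320),(260,350)]: print(u,v,d[v,u],P(u,v))
E
```

```text
296 295 145.43526 [489.9  -0.9 176.7]
296 310 133.98685 [490.2  -0.5 188.6]
296 330 120.785194 [4.903e+02 1.000e-01 2.023e+02]
337 295 146.07594 [492.6  13.  176.1]
337 310 133.60638 [492.3  12.4 188.9]
315 280 161.74069 [491.8   5.4 160. ]
315 295 161.81859 [497.3   4.4 161.4]
315 320 164.85262 [507.7   2.6 161.2]
315 335 170.47823 [515.9   1.1 157.6]
280 320 135.75383 [493.1  -6.3 187.8]
352 320 135.3204 [496.9  16.6 188.2]
260 350 106.49168 [487.1  -7.9 216.6]
```

The fingers closed to 4.9 mm above the grip: they cover it in the picture, and depth puts their visible ends near z≈175. So the tips sit higher than the reported TCP suggests. I'll measure where they really end.

```bash
python3 - <<'E'
from h import *
c=camera_model("wrist");im,d=get_image("wrist");s=read_state();print(s['ee_pos'],s['width'],c['position'])
def P(u,v):
    p,r=ray(c,u,v);return (p+r*d[v,u]).round(1)
for u in(290,298,333):
  for v in range(284,300,2): print(u,v,d[v,u].round(0),P(u,v),im[v,u])
c=camera_model("scene");im,d=get_image("scene")
p=s['ee_pos']
for z in(-40,-11,0,8,30,62): print(z,proj(c,p+[0,0,z]))
m=np.zeros((480,640,3))
v,u=np.mgrid[140:300,190:350]
dd=d[140:300,190:350]
Q=np.stack([(u-c['cx'])/c['fx']*dd,-(v-c['cy'])/c['fy']*dd,-dd],-1).reshape(-1,3)
W=R.from_euler('xyz',c['orientation']).apply(Q)+c['position']
k=(np.hypot(W[:,0]-p[0],W[:,1]-p[1])<22)
W=W[k]
h,e=np.histogram(W[:,2],bins=np.arange(110,330,8))
for a,b in zip(e,h):
  w=W[(W[:,2]>=a)&(W[:,2]<a+8)]
  print(a,b,w.mean(0).round(0) if b else '',np.ptp(w,axis=0).round(0) if b else'')
cv2.imwrite("pics/s5.png",cv2.resize(im[170:270,220:330,::-1],None,fx=6,fy=6,interpolation=cv2.INTER_CUBIC))
E
```

```text
[501.64870683   3.11274816 145.20089621] 5.07550083402199 [435.87414998  15.28404755 312.0958589 ]
290 284 165.0 [492.6  -4.7 157.6] [89 86 85]
290 286 166.0 [493.7  -4.9 156.8] [91 85 87]
290 288 166.0 [494.6  -5.1 156.6] [88 85 83]
290 290 166.0 [495.2  -5.2 157.2] [94 89 88]
290 292 149.0 [489.8  -3.2 173.1] [123 120 119]
290 294 146.0 [489.6  -3.  175.7] [129 124 124]
290 296 145.0 [489.7  -3.  177.3] [126 124 123]
290 298 142.0 [489.2  -2.7 180.1] [128 123 122]
298 284 163.0 [492.5  -1.4 159.2] [79 77 76]
298 286 163.0 [493.4  -1.6 159.1] [87 81 81]
298 288 164.0 [494.4  -1.8 158.6] [82 76 76]
298 290 164.0 [495.   -1.9 159.1] [90 86 84]
298 292 148.0 [ 4.900e+02 -4.000e-01  1.741e+02] [119 115 116]
298 294 147.0 [ 4.904e+02 -4.000e-01  1.749e+02] [125 120 120]
298 296 145.0 [ 4.901e+02 -2.000e-01  1.773e+02] [125 121 121]
298 298 143.0 [ 4.901e+02 -2.000e-01  1.792e+02] [124 120 119]
333 284 166.0 [495.9  11.8 156.6] [66 62 63]
333 286 164.0 [496.2  11.7 158. ] [64 60 61]
333 288 165.0 [497.1  11.6 157.8] [65 60 61]
333 290 165.0 [497.8  11.5 158. ] [70 65 66]
333 292 148.0 [49
[... 713 characters left out ...]
2. 6. 1.]
142 19 [514.  -3. 147.] [30. 21.  6.]
150 76 [510.  -2. 155.] [35. 25.  8.]
158 45 [507.   1. 160.] [30. 17.  4.]
166 5 [503.   3. 171.] [19. 14.  4.]
174 33 [507.   1. 178.] [19. 30.  7.]
182 44 [508.   1. 186.] [26. 31.  8.]
190 36 [507.  -0. 194.] [23. 30.  8.]
198 38 [507.   2. 202.] [24. 30.  8.]
206 36 [507.   2. 210.] [24. 40.  8.]
214 57 [509.   0. 218.] [26. 42.  7.]
222 33 [507.  -5. 225.] [22. 36.  7.]
230 17 [515.  -1. 235.] [16. 28.  7.]
238 35 [516.   2. 242.] [12. 31.  8.]
246 47 [515.   1. 250.] [13. 34.  8.]
254 29 [514.   1. 258.] [14. 33.  7.]
262 20 [518.  -1. 266.] [16. 30.  8.]
270 11 [519.  -2. 273.] [10. 27.  8.]
278 0  
286 0  
294 0  
302 0  
310 0  
318 0
```

View pics/s5.png

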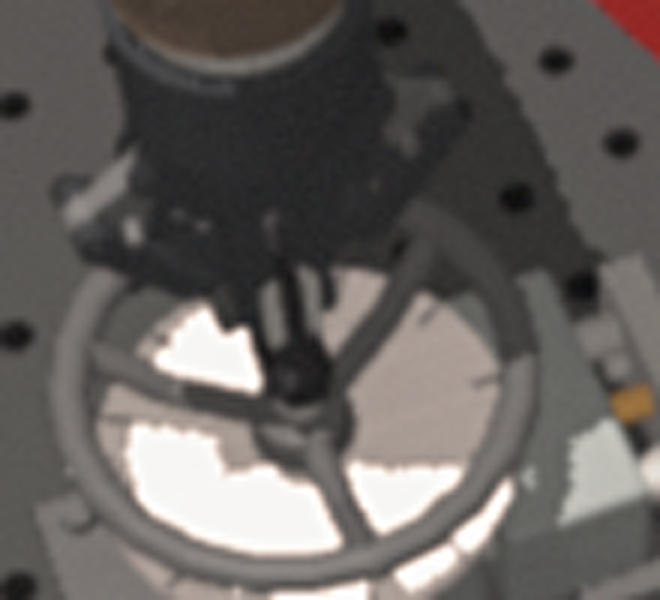

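Two independent cameras put the fingertips at z≈173 with a reported TCP z of 145. The stated geometry would give 134, so the tool really sits about 38 mm higher than reported along the finger axis, while lateral agreement is good. I'll work from the measured tips (tip z ≈ ee_z + 28): reopen, go 38 mm lower and grip.

carry_out([
  [0,0,5,0,0,0,50],
  [0,0,0,0,0,0,50],
  [0,0,0,0,0,0,50],
  [0,0,0,0,0,0,50],
  [0,0,-15,0,0,0,50],
  [0,0,-14,0,0,0,50],
  [0,0,-13,0,0,0,50],
  [0,0,0,0,0,0,50],
], grip_force=30)

```text
t: 4.92
ee_pos: [500.2, 3.1, 106.4]
orientation: [1.755, 1.567, -3.132]
wrist_force: [0.8, 0.2, 0.0]
width: 50.2
```

```bash
python3 - <<'E'
from h import *
s=read_state();print(s['t'],s['ee_pos'],s['width'],s['wrist_force'])
c=camera_model("wrist");im,d=get_image("wrist");cv2.imwrite("pics/w6.png",im[:,:,::-1])
E
```

```text
4.925 [500.18233649   3.10933179 106.35760439] 50.15179047256663 [0.81732686 0.17325354 0.02320307]
```

View pics/w6.png

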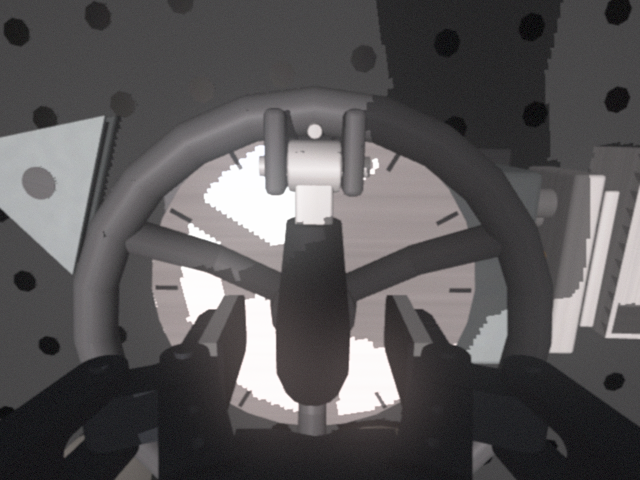

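The pads flank the grip, with grip centre at column 313 and pads at 243 and 388. Closing.

carry_out([
  [0,0,0,0,0,0,15],
  [0,0,0,0,0,0,15],
  [0,0,0,0,0,0,15],
  [0,0,0,0,0,0,15],
  [0,0,0,0,0,0,15],
], grip_force=30)

```text
t: 5.6
ee_pos: [502.1, 2.5, 108.6]
orientation: [-2.161, 1.569, -0.764]
wrist_force: [0.6, -5.5, 2.1]
width: 24.0
```

Gripped: the fingers stopped on 24 mm. Now the first half of the arc up.

carry_out([
  [-0.5,0,7.6,0,0,0,15],
  [-1.5,0.2,7.4,0,0,0,15],
  [-2.4,0.4,7.2,0,0,0,15],
  [-3.3,0.6,6.8,0,0,0,15],
  [-4.2,0.7,6.3,0,0,0,15],
  [0,0,0,0,0,0,15],
], grip_force=30)

```text
t: 6.35
ee_pos: [490.9, 4.5, 143.4]
orientation: [-1.903, 1.568, -0.506]
wrist_force: [4.2, -5.0, -4.6]
width: 23.9
```

```bash
python3 - <<'E'
from h import *
s=read_state();print(s['t'],s['ee_pos'],s['width'],s['wrist_force'],s['ft_torque'])
c=camera_model("wrist");im,d=get_image("wrist");cv2.imwrite("pics/w7.png",im[:,:,::-1])
E
```

```text
6.35 [490.91576388   4.45680755 143.36832332] 23.86156420835602 [ 4.23257061 -4.96873388 -4.6208666 ] [-1.00918479 -1.07283715 -0.00863012]
```

View pics/w7.png

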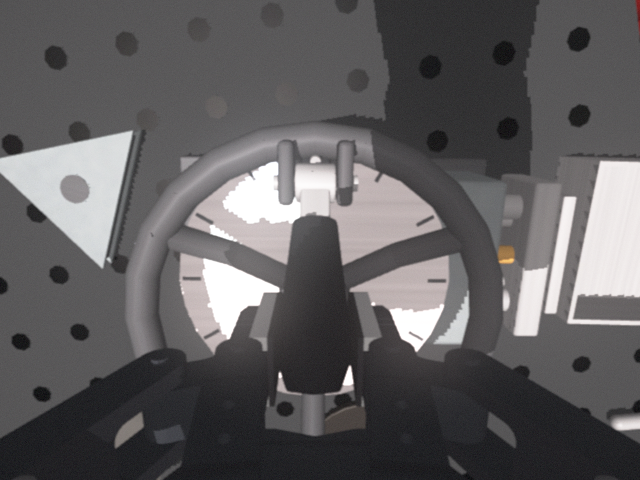

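The handle has lifted with the grip, shank towards the pin at (314,180), still centred. Continuing the arc to upright.

carry_out([
  [-4.9,0.7,5.7,0,0,0,15],
  [-5.6,0.8,5.0,0,0,0,15],
  [-6.2,0.9,4.2,0,0,0,15],
  [-6.7,1.1,3.4,0,0,0,15],
  [0,0,0,0,0,0,15],
], grip_force=25)

```text
t: 7.02
ee_pos: [468.1, 8.6, 163.1]
orientation: [-1.399, 1.566, -0.002]
wrist_force: [2.4, -4.4, 4.1]
width: 24.0
```

```bash
python3 - <<'E'
from h import *
s=read_state();print(s['t'],s['ee_pos'],s['width'],s['wrist_force'],s['ft_torque'])
E
```

```text
7.025 [468.10405677   8.57873581 163.13459347] 23.9777844042978 [ 2.43221566 -4.36347039  4.07571505] [-0.69963359 -0.83731605 -0.05026221]
```

carry_out([
  [-7.1,1.2,2.4,0,0,0,15],
  [-7.3,1.3,1.5,0,0,0,15],
  [-7.5,1.3,0.5,0,0,0,15],
  [-1.5,0.2,0,0,0,0,15],
  [0,0,0,0,0,0,15],
  [0,0,0,0,0,0,15],
], grip_force=25)

```text
t: 7.78
ee_pos: [443.9, 13.0, 168.5]
orientation: [-1.112, 1.567, 0.285]
wrist_force: [-1.6, -2.3, 15.1]
width: 23.4
```

```bash
python3 - <<'E'
from h import *
s=read_state();print(s['t'],s['ee_pos'],s['width'],s['wrist_force'],s['ft_torque'])
im,d=get_image("wrist");cv2.imwrite("pics/w8.png",im[:,:,::-1])
im,d=get_image("scene");crop(im,190,140,350,300,3.7,"pics/s8.png")
E
```

```text
7.775 [443.92690773  13.02125322 168.50032445] 23.35176823595285 [-1.55778341 -2.30198917 15.13662267] [-0.4932922   0.31025259 -0.01641322]
```

View pics/w8.png

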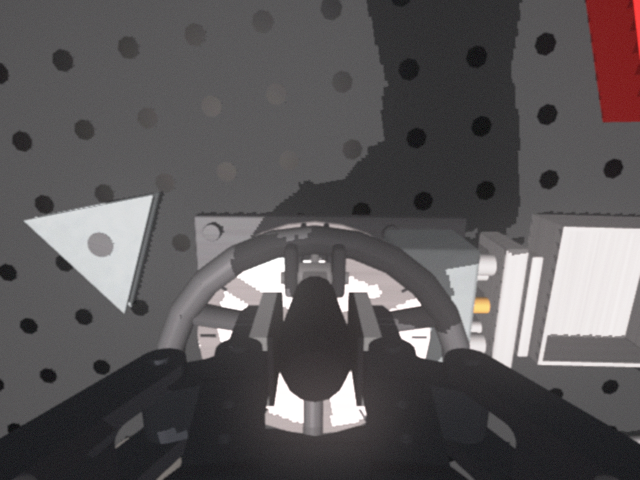

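View pics/s8.png

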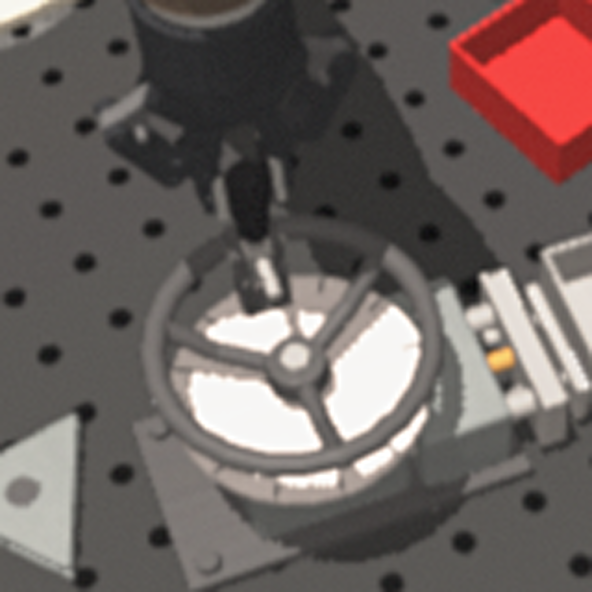

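The handle now stands between the fingers at scene (250,195), clear of the hub. I'll release it briefly to see whether it latched.

carry_out([
  [0,0,2,0,0,0,45],
  [0,0,0,0,0,0,45],
  [0,0,0,0,0,0,45],
  [0,0,0,0,0,0,45],
], grip_force=25)

```text
t: 8.38
ee_pos: [442.5, 12.7, 167.7]
orientation: [1.516, 1.569, 2.913]
wrist_force: [-0.3, 0.4, 0.1]
width: 45.0
```

```bash
python3 - <<'E'
from h import *
s=read_state();print(s['t'],s['ee_pos'],s['width'],s['wrist_force'],s['ft_torque'])
c=camera_model("wrist")
cen=np.array([503.4,3.2,149]);y=np.radians(-9.8);e=np.array([np.cos(y),np.sin(y),0])
pin=cen-60*e;print("pin",pin)
for z in(0,16,60,76):print(z,proj(c,pin+[0,0,z]))
im,d=get_image("wrist");cv2.imwrite("pics/w9.png",im[:,:,::-1])
def P(u,v):
    p,r=ray(c,u,v);return (p+r*d[v,u]).round(1)
for v in range(290,420,10):print(v,[P(u,v) for u in(314,)],im[v,314])
E
```

```text
8.375 [442.51990351  12.6858567  167.66725568] 44.96082339895585 [-0.31933577  0.42292785  0.08857806] [-0.00127071  0.0004848   0.01203288]
pin [444.27552609  13.41256995 149.        ]
0 (np.float64(316.0504075809679), np.float64(278.43704125426973))
16 (np.float64(316.13004231500355), np.float64(291.28817713310536))
60 (np.float64(316.4400818536605), np.float64(341.3211217688825))
76 (np.float64(316.6055381982912), np.float64(368.02180699891426))
290 [array([434.4,  14.3, 188.2])] [75 69 69]
300 [array([433.8,  14.4, 199.1])] [72 71 70]
310 [array([433.1,  14.6, 209. ])] [73 67 69]
320 [array([433.6,  14.5, 215.2])] [71 68 66]
330 [array([434.7,  14.3, 219.7])] [77 70 70]
340 [array([435.9,  14.1, 223.6])] [78 72 71]
350 [array([438.4,  13.7, 224.8])] [82 77 77]
360 [array([440.9,  13.2, 226. ])] [89 83 82]
370 [array([444.3,  12.6, 225.8])] [92 83 84]
380 [array([448.2,  11.9, 224.8])] [97 87 88]
390 [array([452.2,  11.2, 223.9])] [99 89 89]
400 [array([529.2,  -2.6, 120.2])] [168 161 162]
410 [array([534.2,  -3.5, 122.6])] [163 156 157]
```

View pics/w9.png

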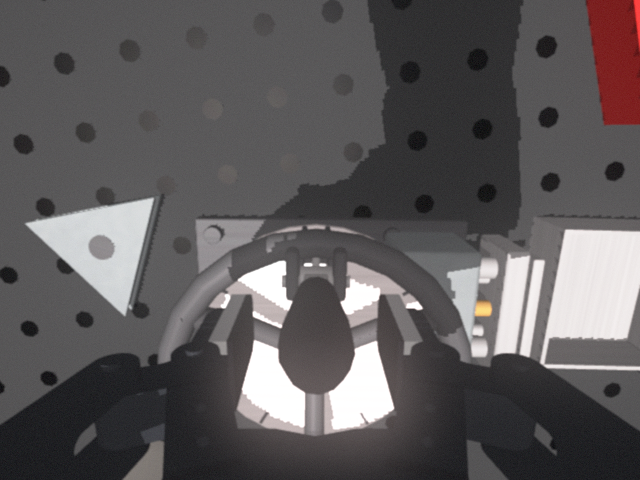

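Released, it stands straight by itself, top at (444,12.6,226) directly above the pin, so it is latched. The wheel has not turned. Now the crank steps.

```bash
python3 - <<'E'
import numpy as np
cen=np.array([503.4,3.2]);Rr=61.3
th=np.radians(170.2-15*np.arange(0,25))
P=np.stack([np.cos(th),np.sin(th)],1)*Rr
print("start",P[0]+cen)
q=np.zeros(2)
D=[]
for k in range(24):
    dd=np.round(P[k+1]-P[0]-q,1);q+=dd;D.append(dd.tolist())
print(D[:12]);print(D[12:],q)
E
```

```text
start [442.99449582  13.6338423 ]
[[4.8, 15.3], [8.5, 13.5], [11.8, 10.9], [14.1, 7.4], [15.6, 3.5], [16.0, -0.6], [15.3, -4.8], [13.5, -8.5], [10.9, -11.8], [7.4, -14.2], [3.6, -15.6], [-0.7, -16.0]]
[[-4.7, -15.2], [-8.6, -13.6], [-11.8, -10.8], [-14.1, -7.5], [-15.6, -3.5], [-16.0, 0.7], [-15.3, 4.7], [-13.5, 8.6], [-10.9, 11.7], [-7.4, 14.2], [-3.5, 15.6], [0.6, 16.0]] [3.05311332e-14 1.77635684e-15]
```

carry_out([
  [0.5,0.8,-8,0,0,0,45],
  [0,0,0,0,0,0,15],
  [0,0,0,0,0,0,15],
  [0,0,0,0,0,0,15],
  [0,0,0,0,0,0,15],
], grip_force=35)

```text
t: 9.05
ee_pos: [442.8, 13.1, 159.7]
orientation: [2.022, 1.569, -2.864]
wrist_force: [-1.7, -1.3, -4.4]
width: 24.2
```

carry_out([
  [4.8,15.3,0,0,0,0,15],
  [8.5,13.5,0,0,0,0,15],
  [11.8,10.9,0,0,0,0,15],
  [14.1,7.4,0,0,0,0,15],
  [15.6,3.5,0,0,0,0,15],
  [16.0,-0.6,0,0,0,0,15],
])

```text
t: 9.8
ee_pos: [513.2, 61.6, 159.6]
orientation: [2.65, 1.564, -2.236]
wrist_force: [-7.1, -9.9, 1.2]
width: 23.9
```

```bash
python3 - <<'E'
from h import *
s=read_state();print(s['t'],s['ee_pos'],s['width'],s['wrist_force'],s['ft_torque'],s['joints'].round(2))
cen=np.array([503.4,3.2]);v=s['ee_pos'][:2]-cen;print(np.hypot(*v),np.degrees(np.arctan2(v[1],v[0])))
im,d=get_image("wrist");cv2.imwrite("pics/w10.png",im[:,:,::-1])
E
```

```text
9.8 [513.22732302  61.64358696 159.62351984] 23.91102584723579 [-7.12901774 -9.94277941  1.19499437] [-2.33987879  1.27788449 -0.02574412] [ 0.12  0.3  -0.04  1.24 -0.    0.3 ]
59.26406275360047 80.45497369508671
```

View pics/w10.png

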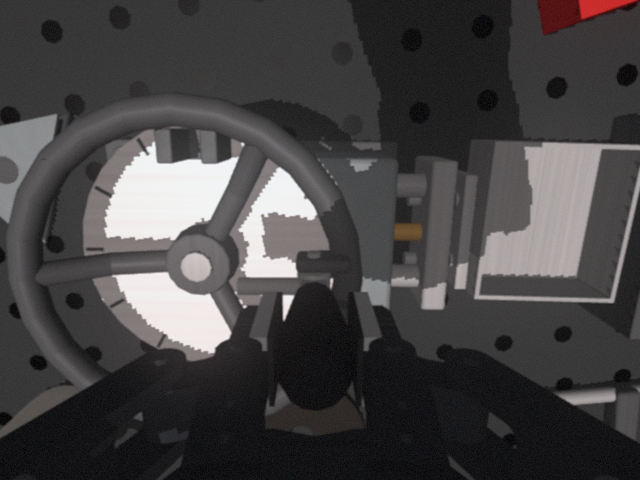

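The wheel follows, now a quarter turn on: hinge fork at (320,265), grip held, and the reaction pointing inward as intended. Continuing.

carry_out([
  [15.3,-4.8,0,0,0,0,15],
  [13.5,-8.5,0,0,0,0,15],
  [10.9,-11.8,0,0,0,0,15],
  [7.4,-14.2,0,0,0,0,15],
  [3.6,-15.6,0,0,0,0,15],
  [-0.7,-16,0,0,0,0,15],
  [-4.7,-15.2,0,0,0,0,15],
  [-8.6,-13.6,0,0,0,0,15],
  [-11.8,-10.8,0,0,0,0,15],
  [-14.1,-7.5,0,0,0,0,15],
  [-15.6,-3.5,0,0,0,0,15],
  [-16,0.7,0,0,0,0,15],
])

```text
t: 11.35
ee_pos: [494.0, -57.7, 159.8]
orientation: [-1.415, 1.569, -0.018]
wrist_force: [4.7, 1.7, -9.4]
width: 23.9
```

```bash
python3 - <<'E'
from h import *
s=read_state();print(s['t'],s['ee_pos'],s['width'],s['wrist_force'],s['ft_torque'])
cen=np.array([503.4,3.2]);v=s['ee_pos'][:2]-cen;print(np.hypot(*v),np.degrees(np.arctan2(v[1],v[0])))
im,d=get_image("wrist");cv2.imwrite("pics/w11.png",im[:,:,::-1])
E
```

```text
11.35 [493.9558628  -57.66033045 159.78195406] 23.90660876765356 [ 4.69414351  1.69599743 -9.41566479] [ 0.52093113 -0.89291015 -0.01220724]
61.58872908518032 -98.82064874102123
```

View pics/w11.png

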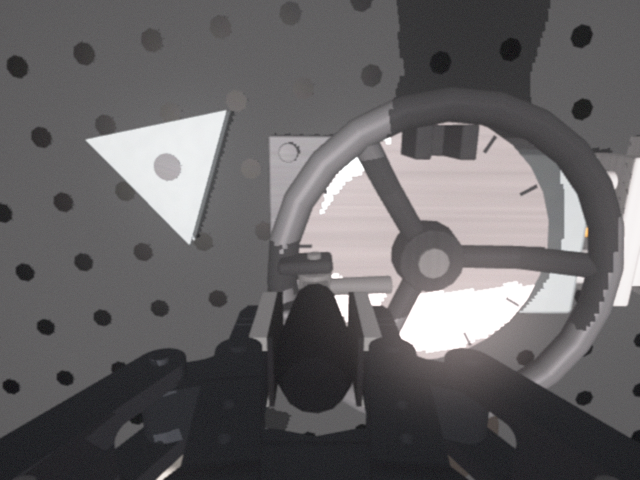

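carry_out([
  [-15.3,4.0,0,0,0,0,15],
  [-13.5,8.6,0,0,0,0,15],
  [-10.9,11.7,0,0,0,0,15],
  [-7.4,14.2,0,0,0,0,15],
  [-3.5,15.6,0,0,0,0,15],
  [0.6,16.0,0,0,0,0,15],
  [4.8,15.3,0,0,0,0,15],
  [8.5,13.5,0,0,0,0,15],
  [11.8,10.9,0,0,0,0,15],
  [14.1,7.4,0,0,0,0,15],
  [15.6,3.5,0,0,0,0,15],
  [16.0,-0.6,0,0,0,0,15],
])

```text
t: 12.9
ee_pos: [512.5, 61.7, 159.7]
orientation: [2.398, 1.564, -2.489]
wrist_force: [-6.5, -11.5, -4.2]
width: 23.6
```

```bash
python3 - <<'E'
from h import *
s=read_state();print(s['t'],s['ee_pos'],s['width'],s['wrist_force'],s['ft_torque'])
cen=np.array([503.4,2.4]);v=s['ee_pos'][:2]-cen;print(np.hypot(*v),np.degrees(np.arctan2(v[1],v[0])))
im,d=get_image("wrist");cv2.imwrite("pics/w12.png",im[:,:,::-1])
im,d=get_image("top");crop(im,205,200,435,320,3.4,"pics/t12.png")
E
```

```text
12.9 [512.46970901  61.74763547 159.72874398] 23.56227570280906 [ -6.50956031 -11.5455786   -4.24348417] [-2.20990328  1.31375633 -0.01570665]
60.03666760770797 81.31108960615784
```

View pics/w12.png

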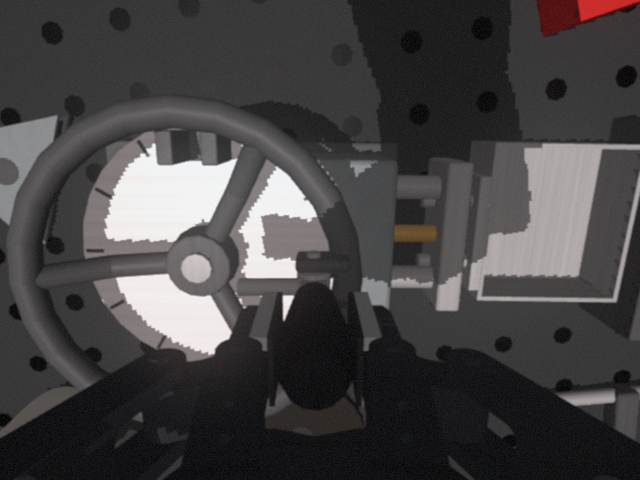

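View pics/t12.png

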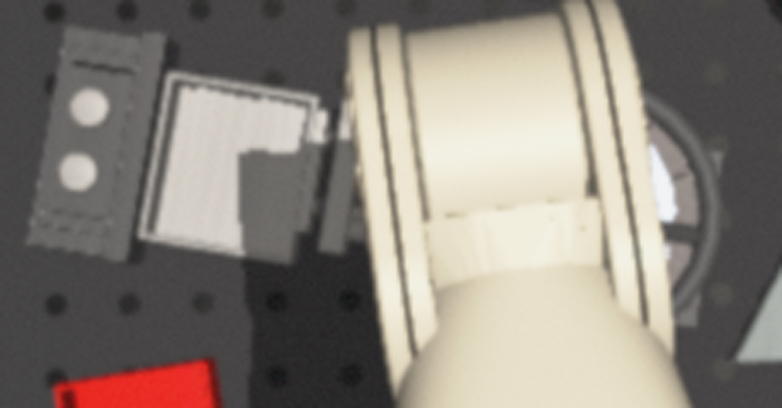

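1.25 turns done. The pad at about (480,230) is nearly at the box, so I'll zoom in to size the remaining gaps.

```bash
python3 - <<'E'
from h import *
im=cv2.imread("pics/w12.png")[:,:,::-1]; crop(im,380,110,640,330,3,"pics/w12c.png")
im=cv2.imread("pics/w10.png")[:,:,::-1]; crop(im,380,110,640,330,3,"pics/w10c.png")
c=camera_model("wrist");print(c)
E
```

```text
{'fx': 421.47458370392064, 'fy': 421.47458370392064, 'cx': 314.9588069441463, 'cy': 242.31170050729705, 'position': array([449.67104628,  74.18107064, 326.69441396]), 'orientation': array([-0.26814712,  0.0055948 ,  1.3953526 ])}
```

View pics/w12c.png

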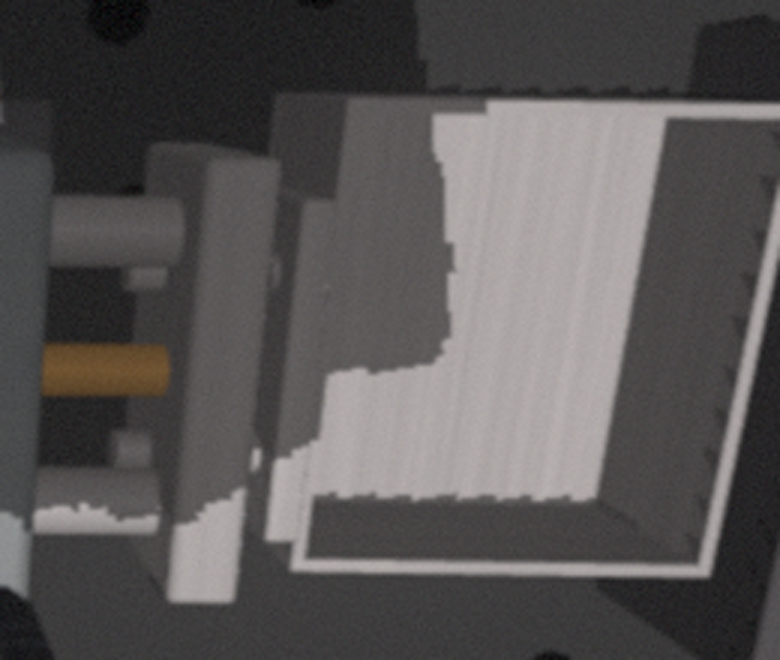

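View pics/w10c.png

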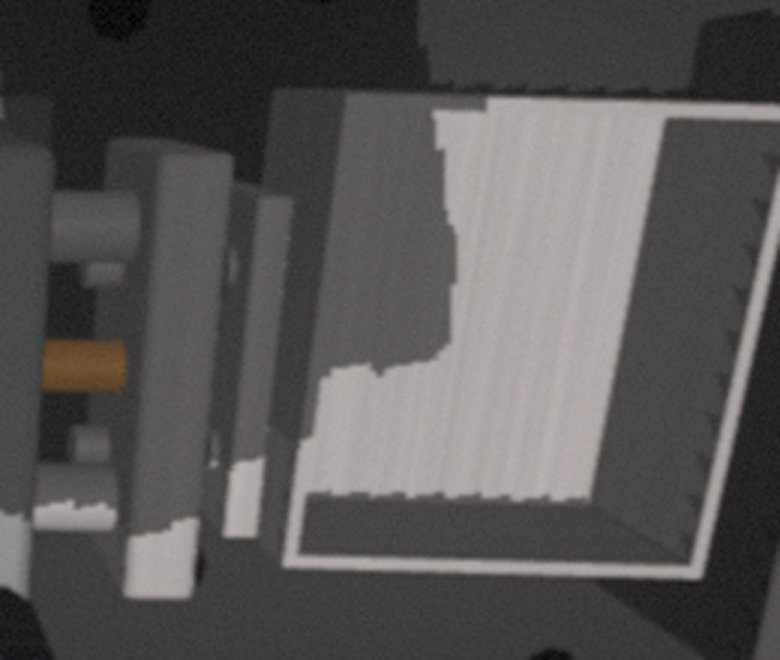

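The pad already touches the box and has shifted it about 2 mm. Now the box-to-fence gap.

```bash
python3 - <<'E'
from h import *
im,d=get_image("top"); crop(im,210,200,310,285,7.5,"pics/t13.png")
E
```

```text
(no output)
```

View pics/t13.png

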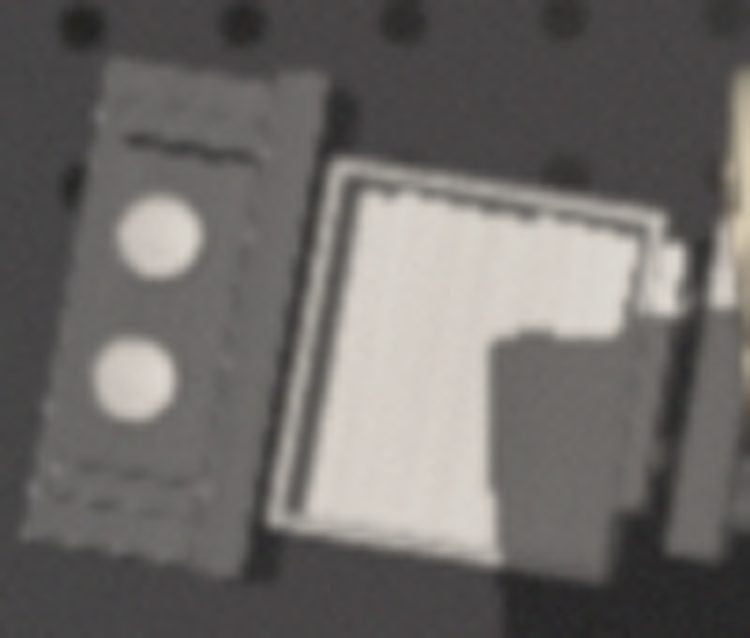

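```bash
python3 - <<'E'
from h import *
c=camera_model("top")
f=lambda x,y,z:onz(c,210+x/7.5,200+y/7.5,z)[:2]
F=[f(328,75,60),f(245,578,60)];B=[f(334,160,45),f(270,525,45)]
for L in(F,B):
    t=L[0]-L[1];print(L,np.degrees(np.arctan2(t[1],t[0])),np.hypot(*t))
t=F[0]-F[1];t/=np.hypot(*t);n=np.array([-t[1],t[0]]);
for b in B: print("gap",-(b-F[1])@n)
# pad front edge, z=48
print("fence from axis",(F[0]-[503.4,2.4])@n)
E
```

```text
[array([624.68049213, 264.0105433 ]), array([477.47134325, 289.57723607])] -9.852622277136126 149.41281502884434
[array([601.13258201, 264.96914554]), array([492.93884773, 284.91539896])] -10.445582377215725 110.01698579861986
gap 3.0849238966231343
gap 1.946366764320698
fence from axis 278.50493608457634
```

About 2.5 mm remains to the fence, so it should touch at about 15 mm of advance and the pad should be at half travel near 20 mm. That is 2.0 turns, so three quarters of a turn more.

carry_out([
  [15.3,-4.8,0,0,0,0,15],
  [13.5,-8.5,0,0,0,0,15],
  [10.9,-11.8,0,0,0,0,15],
  [7.4,-14.2,0,0,0,0,15],
  [3.6,-15.6,0,0,0,0,15],
  [-0.7,-16,0,0,0,0,15],
  [-4.7,-15.2,0,0,0,0,15],
  [-8.6,-13.6,0,0,0,0,15],
  [-11.8,-10.8,0,0,0,0,15],
  [-14.1,-7.5,0,0,0,0,15],
  [-15.6,-3.5,0,0,0,0,15],
  [-16,0.7,0,0,0,0,15],
])

```text
t: 14.55
ee_pos: [493.7, -57.7, 159.9]
orientation: [-0.707, 1.569, 0.69]
wrist_force: [5.5, 1.8, -14.5]
width: 23.8
```

carry_out([
  [-15.3,4.7,0,0,0,0,15],
  [-13.5,8.6,0,0,0,0,15],
  [-10.9,11.7,0,0,0,0,15],
  [-7.4,14.2,0,0,0,0,15],
  [-3.5,15.6,0,0,0,0,15],
  [0.6,16.0,0,0,0,0,15],
  [0,0,0,0,0,0,15],
])

```text
t: 15.42
ee_pos: [443.1, 15.4, 159.9]
orientation: [0.38, 1.567, 1.78]
wrist_force: [2.6, 3.0, -17.1]
width: 23.5
```

```bash
python3 - <<'E'
from h import *
s=read_state();print(s['t'],s['ee_pos'],s['width'],s['wrist_force'],s['ft_torque'])
im,d=get_image("wrist");cv2.imwrite("pics/w14.png",im[:,:,::-1])
im,d=get_image("top");crop(im,210,200,330,285,6.5,"pics/t14.png")
E
```

```text
15.425 [443.14678648  15.41231189 159.9285419 ] 23.48625035388745 [  2.59621206   3.0403547  -17.12769527] [ 0.65986325 -0.40207336 -0.0026007 ]
```

View pics/w14.png

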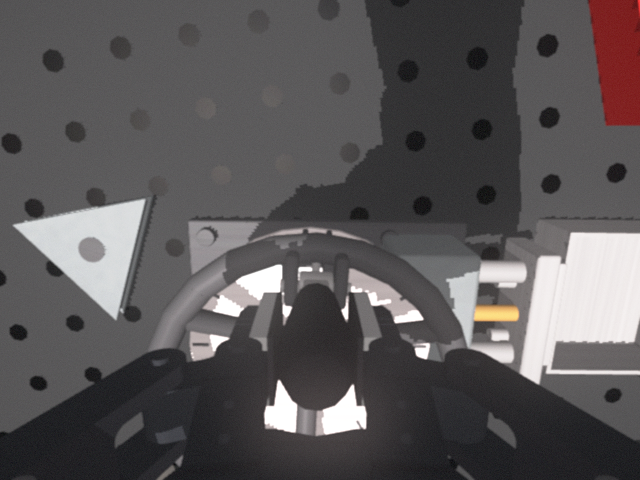

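View pics/t14.png

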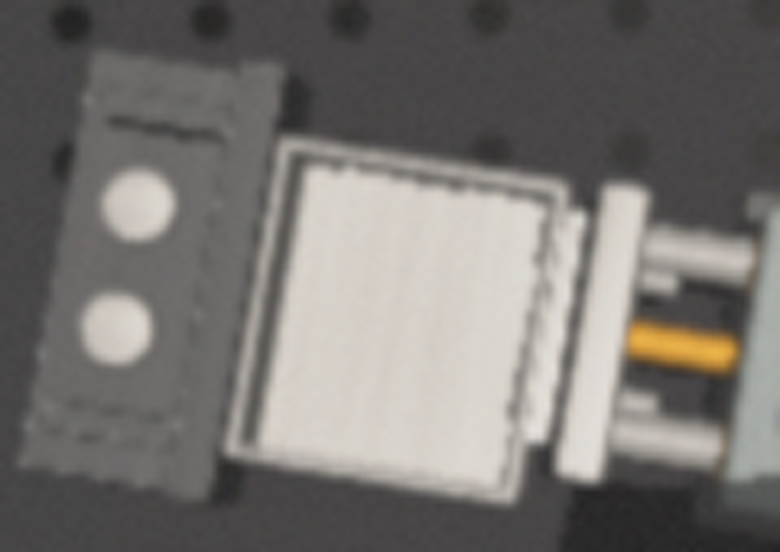

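The box now sits on the fence edge ((283,150)→(230,450) in the crop) and the gap between pad and jaw has narrowed. I'll quantify the gap against the first picture.

```bash
cat > gap.py <<'E'
from h import *
def prof(im,lab):
    c=camera_model("top");y=np.radians(-9.85);ex=np.array([np.cos(y),np.sin(y)]);ey=np.array([-ex[1],ex[0]])
    cen=np.array([503.4,2.4]); g=im.astype(np.float32).mean(2)
    Y=np.arange(90,185,1.0); z=50.
    xs=np.arange(15,34,1.5)
    out=[]
    for Yv in Y:
        P=np.array([[*(cen+ex*x+ey*Yv),z] for x in xs]);u,v=proj(c,P)
        out.append(cv2.remap(g,u.astype(np.float32)[None],v.astype(np.float32)[None],cv2.INTER_CUBIC).mean())
    print(lab,' '.join(f"{int(a)}:{b:.0f}" for a,b in zip(Y,out)))
E
python3 - <<'E'
from gap import *
prof(cv2.imread("pics/top0.png")[:,:,::-1],"t0")
im,d=get_image("top");cv2.imwrite("pics/top15.png",im[:,:,::-1]);prof(im,"t15")
F=lambda x,y,z:onz(camera_model("top"),210+x/6.5,200+y/6.5,z)[:2]
Fe=[F(283,66,60),F(212,498,60)];B=[F(283,137,45),F(230,456,45)]
t=Fe[0]-Fe[1];print(np.degrees(np.arctan2(t[1],t[0])));t/=np.hypot(*t);n=np.array([-t[1],t[0]])
b=B[0]-B[1];print(np.degrees(np.arctan2(b[1],b[0])),[-(q-Fe[1])@n for q in B])
E
```

```text
t0 90:122 91:134 92:146 93:159 94:171 95:181 96:186 97:189 98:191 99:191 100:191 101:191 102:191 103:191 104:190 105:190 106:187 107:180 108:169 109:152 110:133 111:115 112:105 113:102 114:104 115:109 116:111 117:111 118:112 119:115 120:121 121:132 122:143 123:153 124:158 125:159 126:160 127:157 128:155 129:154 130:159 131:176 132:198 133:219 134:229 135:231 136:232 137:231 138:231 139:230 140:229 141:228 142:227 143:225 144:219 145:204 146:179 147:146 148:117 149:95 150:87 151:88 152:92 153:105 154:126 155:151 156:181 157:208 158:227 159:232 160:230 161:228 162:217 163:194 164:161 165:124 166:93 167:71 168:65 169:68 170:74 171:85 172:100 173:121 174:149 175:175 176:191 177:189 178:177 179:167 180:167 181:181 182:203 183:219 184:227
t15 90:109 91:119 92:131 93:144 94:155 95:164 96:168 97:170 98:171 99:171 100:171 101:171 102:171 103:171 104:171 105:170 106:167 107:161 108:151 109:136 110:118 111:103 112:93 113:91 114:93 115:97 116:100 117:100 118:100 119:99 120:100 121:100 122:101 123:101 124:101 125:102 126:102 127:103 128:103 129:104 130:104 131:103 132:103 133:102 134:105 135:109 136:117 137:126 138:135 139:141 140:143 141:143 142:142 143:141 144:141 145:140 146:140 147:138 148:135 149:133 150:134 151:147 152:170 153:193 154:208 155:213 156:216 157:215 158:214 159:213 160:212 161:211 162:209 163:205 164:199 165:187 166:167 167:139 168:114 169:105 170:114 171:140 172:172 173:198 174:211 175:213 176:212 177:208 178:199 179:190 180:182 181:174 182:164 183:156 184:158
-9.814831828482513
-9.925696328473418 [np.float64(1.1430060113484812), np.float64(0.9286365564308401)]
```

The pad is pressed in about 3.5 mm (gap 8.4 → 4.9 mm) and the box is square and on the fence within measuring error. Two more millimetres, about 75°, puts it at mid travel.

carry_out([
  [4.8,15.3,0,0,0,0,15],
  [8.5,13.5,0,0,0,0,15],
  [11.8,10.9,0,0,0,0,15],
  [14.1,7.4,0,0,0,0,15],
  [15.6,3.5,0,0,0,0,15],
  [0,0,0,0,0,0,15],
  [0,0,0,0,0,0,15],
])

```text
t: 16.45
ee_pos: [500.6, 62.3, 159.9]
orientation: [-2.14, 1.567, -0.744]
wrist_force: [3.5, -3.9, -17.4]
width: 23.5
```

```bash
python3 - <<'E'
from gap import *
s=read_state();print(s['t'],s['ee_pos'],s['width'],s['wrist_force'])
im,d=get_image("wrist");cv2.imwrite("pics/w16.png",im[:,:,::-1])
E
```

```text
16.45 [500.57112106  62.31690431 159.94926722] 23.524398584575927 [  3.53870102  -3.93046977 -17.43960952]
```

View pics/w16.png

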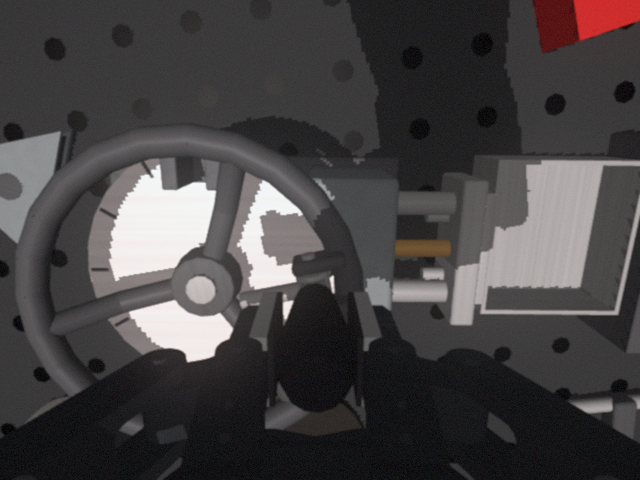

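The wheel is at about 2.2 turns, pad still visible behind the box at (478,240). Releasing and lifting straight off.

carry_out([
  [0,0,-1,0,0,0,50],
  [0,0,0,0,0,0,50],
  [0,0,0,0,0,0,50],
  [0,0,0,0,0,0,50],
  [0,0,25,0,0,0,50],
  [0,0,40,0,0,0,50],
  [0,0,40,0,0,0,50],
  [-45,0,10,0,0,0,50],
  [-50,0,0,0,0,0,50],
  [-50,0,0,0,0,0,50],
  [-40,0,0,0,0,0,50],
  [0,0,0,0,0,0,50],
])

```text
t: 18.0
ee_pos: [311.2, 63.2, 274.9]
orientation: [-1.087, 1.569, 0.311]
wrist_force: [1.0, 0.5, -0.7]
width: 50.1
```

```bash
python3 - <<'E'
from gap import *
s=read_state();print(s['t'],s['ee_pos'],s['width'],s['wrist_force'])
im,d=get_image("top");cv2.imwrite("pics/top17.png",im[:,:,::-1]);prof(im,"t17")
crop(im,205,200,435,320,3.4,"pics/t17.png")
im,d=get_image("scene");crop(im,190,140,440,320,3.1,"pics/s17.png")
E
```

```text
18.0 [311.22928043  63.19869891 274.942068  ] 50.07757948367859 [ 1.0388615   0.47833095 -0.65390945]
t17 90:116 91:128 92:141 93:155 94:167 95:176 96:180 97:182 98:183 99:183 100:183 101:183 102:182 103:182 104:182 105:182 106:179 107:173 108:162 109:146 110:127 111:110 112:100 113:98 114:100 115:104 116:106 117:107 118:107 119:106 120:107 121:107 122:107 123:108 124:108 125:109 126:110 127:110 128:111 129:111 130:111 131:111 132:111 133:111 134:113 135:117 136:125 137:135 138:144 139:151 140:153 141:153 142:153 143:151 144:150 145:150 146:150 147:151 148:150 149:149 150:146 151:143 152:144 153:156 154:179 155:202 156:218 157:223 158:225 159:225 160:224 161:223 162:222 163:222 164:220 165:218 166:214 167:201 168:182 169:162 170:153 171:162 172:186 173:210 174:222 175:224 176:222 177:219 178:211 179:202 180:195 181:187 182:176 183:167 184:169
```

View pics/t17.png

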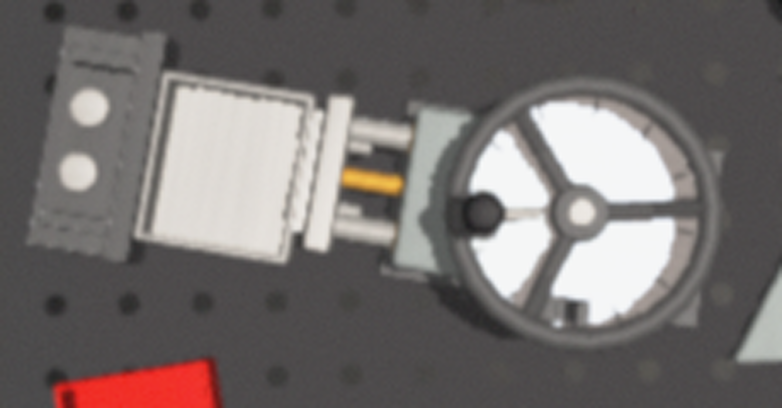

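View pics/s17.png

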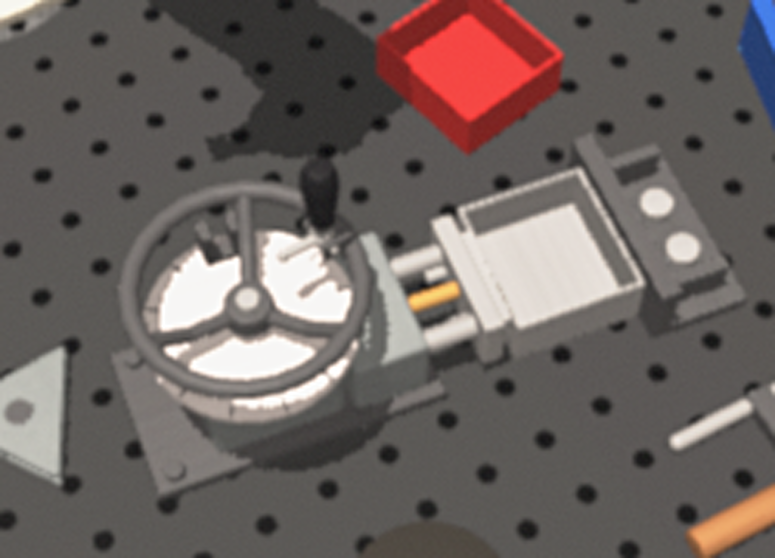

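Handle upright at scene (318,195), box flush to the fence, and a thin pad gap at top-crop (320,170). One last numeric check of the handle, box and bystanders.

```bash
python3 - <<'E'
from h import *
c=camera_model("top");im,d=get_image("top")
u,v=205+482/3.4,200+214/3.4
p,r=ray(c,u,v);dd=np.median(d[int(v)-2:int(v)+3,int(u)-2:int(u)+3]);P=p+r*dd;q=P[:2]-[503.4,2.4];print("handle top",P,np.hypot(*q),np.degrees(np.arctan2(q[1],q[0])))
F=lambda x,y,z:onz(c,205+x/3.4,200+y/3.4,z)[:2]
Fe=[F(163,35,60),F(128,262,60)];B=[F(166,73,45),F(136,238,45)]
t=Fe[0]-Fe[1];print(np.degrees(np.arctan2(t[1],t[0])));t/=np.hypot(*t);n=np.array([-t[1],t[0]])
b=B[0]-B[1];print(np.degrees(np.arctan2(b[1],b[0])),[-(q-Fe[1])@n for q in B])
a=cv2.imread("pics/top0.png");b=im[:,:,::-1]
k=cv2.absdiff(a,b).max(2)
for nm,(x0,x1,y0,y1) in dict(magnet=(418,470,262,310),clamp=(183,293,137,185),disc=(338,393,148,202),sprayer=(432,488,163,212)).items(): print(nm,np.percentile(k[y0:y1,x0:x1],[50,99]))
s=read_state();print(s['t'],np.abs(s['dq']).max())
E
```

```text
handle top [501.27097663  63.67197233 224.81810958] 61.308949870708815 91.99006154860244
-9.242105108693105
-10.802415863294746 [np.float64(2.944908124779049), np.float64(-0.04554963709254192)]
magnet [ 7. 14.]
clamp [ 6. 13.]
disc [ 6. 10.]
sprayer [ 6. 14.]
18.15 0.0245163614939169
```

The handle is upright and the bystanders are unmoved. The eyeballed corners were coarse here (0.0 to 2.9 mm), so I'll fit the two edges by sub-pixel gradient.

```bash
python3 - <<'E'
from h import *
c=camera_model("top");a=np.radians(-9.85);ex=np.array([np.cos(a),np.sin(a)]);ey=np.array([-ex[1],ex[0]]);cen=np.array([503.4,2.4])
def samp(g,x,Y,z):
    P=np.array([[*(cen+ex*x+ey*y),z] for y in Y]);u,v=proj(c,P)
    return cv2.remap(g,u.astype(np.float32)[None],v.astype(np.float32)[None],cv2.INTER_CUBIC)[0]
for f in("top0","top15","top17"):
    g=cv2.imread(f"pics/{f}.png").astype(np.float32).mean(2)
    Y=np.arange(262,285,.25);xs=np.arange(-45,50,5.);E=[]
    for x in xs:
        p=samp(g,x,Y,45);k=np.gradient(p);i=np.argmin(k);E.append(Y[i])   # bright rim -> dark outward
    m=np.abs(E-np.median(E))<3
    q=np.polyfit(xs[m],np.array(E)[m],1);print(f,"box wall y at x=0",q[1].round(2),"skew rad",q[0].round(4),m.sum())
E
```

```text
top0 box wall y at x=0 276.98 skew rad -0.0219 12
top15 box wall y at x=0 270.05 skew rad -0.0114 18
top17 box wall y at x=0 270.17 skew rad -0.006 18
```

```bash
python3 - <<'E'
from h import *
c=camera_model("top");a=np.radians(-9.85);ex=np.array([np.cos(a),np.sin(a)]);ey=np.array([-ex[1],ex[0]]);cen=np.array([503.4,2.4])
def samp(g,x,Y,z):
    P=np.array([[*(cen+ex*x+ey*y),z] for y in Y]);u,v=proj(c,P)
    return cv2.remap(g,u.astype(np.float32)[None],v.astype(np.float32)[None],cv2.INTER_CUBIC)[0]
for f,lo,hi in(("top0",270,284),("top15",273,285),("top17",273,285)):
    g=cv2.imread(f"pics/{f}.png").astype(np.float32).mean(2)
    Y=np.arange(lo,hi,.25);xs=np.arange(-45+12,60,5.);E=[]
    for x in xs:
        p=samp(g,x,Y,45);E.append(Y[np.argmin(np.gradient(p))])
    m=np.abs(E-np.median(E))<2.5
    q=np.polyfit(xs[m],np.array(E)[m],1);print(f,"wall",q[1].round(2),"skew",q[0].round(4),m.sum(),np.round(E,1))
    Y=np.arange(272,284,.25);xs=np.r_[np.arange(-43,-35,2),np.arange(88,96,2)]
    # fence edge free of box: dark fence brighter than table? use |grad|
    if f!="top15":
        print("fence edge z60", [Y[np.argmax(np.abs(np.gradient(samp(g,x,Y,60))))] for x in xs])
E
```

```text
top0 wall 277.23 skew -0.0222 17 [278.5 277.8 278.  277.  277.2 278.  276.8 277.5 276.2 277.  277.8 276.2
 277.  275.8 276.5 277.  276.  274.5 273.2]
fence edge z60 [np.float64(276.25), np.float64(276.25), np.float64(275.25), np.float64(275.0), np.float64(283.25), np.float64(273.75), np.float64(283.75), np.float64(275.75)]
top15 wall 280.49 skew -0.0146 18 [280.2 281.  280.8 281.2 281.  280.5 280.2 280.5 281.  280.5 279.8 280.2
 280.  280.  280.2 279.8 279.8 279.5 273.2]
top17 wall 280.44 skew -0.0139 18 [280.2 281.  280.8 281.2 280.8 280.5 280.2 280.5 280.5 280.5 279.8 280.2
 280.  280.  280.  280.  279.8 279.5 273. ]
fence edge z60 [np.float64(278.5), np.float64(278.0), np.float64(278.25), np.float64(273.0), np.float64(277.0), np.float64(282.25), np.float64(277.75), np.float64(275.75)]
```

The box wall stayed put (280.5 → 280.4 mm) while the jaw advanced 2 mm more and the pad gap closed, so the box bears on the fence. Handing in.

```bash
python3 -c "
from workcell import *
print(finish_job());s=read_state();print(s['t'])"
```

```text
the job is handed in; nothing more can be done
None
the job is handed in; nothing more can be done
```

The box is clamped against the fence with the handle standing upright, and the job was handed in at about 18 s; it reports no verdict. I gripped the folded handle, swung it up until it latched, and released it briefly to check that it stood alone. Then I cranked about 2.2 turns clockwise, let go and backed the arm off.

**Last checks**
- **Handle:** its top is at z ≈ 225 mm and about 61 mm from the wheel's axis, so it is upright.
- **Pad:** pressed in about 5 to 6 mm, judged from the narrowed gap and the turns made.
- **Box:** its wall did not move over the last 2 mm of jaw advance, so it bears on the fence.
- **Bystanders:** unchanged in the top picture. The arm reads no contact force.

**What failed or disagreed**
- **First grasp:** it closed on air above the grip. Two cameras showed the fingertips about 38 mm higher than the reported tool position and stated geometry would put them. I worked from the measured tips after that; the cause is unknown.
- **Gap to the fence:** the corner measurements were scattered, about 1 mm before the last crank and 0 to 2.9 mm after it. Fitting the fence's edge in the picture was unreliable.
- **Squareness:** the wall fit shows a skew of about 0.014 rad against my assumed axis. A rough hand-picked corner estimate gave about 0.027 rad relative to the fence. Both are inside the 0.03 rad limit, the second only just.

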